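# Fit the retaining plate and hold the snap ring spread at the axle groove

## Task

Seat the flat plate over the axle stub, fully down and square in the pocket of the banding-wheel hub, and let go of it. Then take the snap-ring pliers from their rack by the handles, squeeze them to spread the ring on their tips, slide the spread ring down over the stub until it is level with the groove, and finish holding it there: pliers upright, still squeezed, ring centred round the stub and hanging only from the pliers (not leaning on hub or plate). Leave the cup, the stone and the plaster cone alone.

Things in the scene. Friction and masses are not known exactly. Their poses are not given: they have to be found in the camera images.
- hub: Hub of a banding wheel, fixed. Origin: middle of its underside, on the table. Round grey base 144 mm across, 14 mm high; on it a dark steel pocket, open upwards, outside 88 (x) x 80 (y) mm; in its middle an upright bright axle stub, 30 mm in diameter, tapered at its top 66 mm above the table.
- pocket_center (a point): On the stub's axis, 31 mm above the table: where the seated plate's centre belongs. Pocket 67 mm along x, 53 mm along y, floor 26 mm and walls 36-37 mm above the table. The y sides have walls only at the corners: the middle 40 mm of each is open down to the round base (14 mm above the table), so fingers holding the plate can pass there.
- groove_center (a point): On the stub's axis, at mid-height of its groove (7 mm high, 25 mm in diameter), 48 mm above the table, 12 mm above the seated plate's top, 18 mm below the stub's top. z up, axes as the hub's.
- plate_center (a point): Centre (half-way up) of the loose flat aluminium plate: 64 mm along its x, 50 mm along its y, 10 mm thick, about 0.12 kg, with a 37 mm hole in the middle. Its x goes along the pocket's x, either way round. It starts level on a wood block (44 x 34 x 22 mm, fixed) and overhangs it, so it can be gripped across its 50 mm width with the fingertips below its underside.
- pliers_grip (a point): Midway between the two black handles of the upright snap-ring pliers (0.2 kg, tips down), at the height to grip. Handles at its +y and -y, 14 mm wide along x, from 27 mm below to 21 mm above it; 57 mm over their outer faces here when free (62 mm at the top), 44 mm fully squeezed. Squeezing starts at about 4 N, meets a stop at about 11 N a finger; 15 to 40 N is a good grip.
- pliers: The pliers' steel guard bar (60 mm along y, 12 along x, 8 high); origin: middle of its underside, 50 mm below pliers_grip, same axes. At the start it rests on the two posts of a fixed wooden rack, 75 mm above the table, between lips 7 mm high. Lift straight up until the ring clears the posts (82 mm above the table) before moving aside.
- ring_center (a point): Centre of the level dark snap ring, 4 mm thick, whose eyes are on the pliers' tips and stay there: 26 mm from pliers_grip along the pliers' -x and 110 mm below it, same axes, fixed to the guard bar. Opening 35 mm in diameter fully spread (outside 44 mm); free, about 27 mm across, too small for the stub. The tips reach 8 mm below this point.
- lever_l (a joint): Squeeze of the pliers, rad: 0 free, 0.14 fully squeezed (ring fully spread). Springs back when let go.
- cup_mid (a point): Bystander: white cup 72 mm across, 75 mm high; centre. Leave alone.
- stone_mid (a point): Bystander: grey sharpening stone 130 x 50 x 26 mm; centre. Leave alone.
- cone_mid (a point): Bystander: plaster cone, 68 mm across at the foot, 130 mm high; centre. Leave alone.
There are look-alikes about, which are no part of the job. What is shaped like the pliers but purple is not meant.

How it is judged:
By the outcome, as a careful person would: the job done as asked, in the order asked, and still so for the second after the job is handed in, while the arm keeps its last pose, push and grip.
It also fails if it takes over 54 s, if anything falls off the work surface, if the arm or the gripper's body presses on something with over 40 N, if the wrist force passes 120 N, or if a joint passes its speed limit or range.

## Robot

A 6-joint arm with a two-finger parallel gripper is mounted at the origin on the work surface. World frame = base frame: x ahead of the robot, y to its left, z up, the work surface at z = 0. Lengths are in mm, angles in rad, forces in N, time in s.
With the tool pointing down it reaches from about 350 to 975 mm from the base axis. Payload 7.1 kg.
Tool frame: the origin (TCP) lies on the front face of the gripper's body, between the roots of the fingers; the fingertips stand 80 mm ahead of it and the grasp point (between the pads) lies 61 mm ahead of it; z points along the fingers, y is the line along which they close (so a half turn about z gives the same grasp; the last joint's range is limited). The gripper opens to 88 mm and grips with 3 to 60 N. Pads are 20 mm wide; open, the fingers measure 115 mm over their backs; the gripper's body (75 mm by 178 mm) begins 61 mm behind the grasp point.
Start: joints at [-1.3, 0.423, 1.63, -0, 1.089, -0.019], TCP at [178.619, -598.916, 302.675] pointing down, gripper open.
Joint ranges: [-3, 3], [-0.9, 2.11], [0.09, 2.58], [-1.31, 4.45], [0.11, 2.69], [-2.54, 2.54]. Speed limits (rad/s): [2.39, 2.39, 3.01, 3.14, 3.14, 3.14].

## Interface

Orientations are given as a rotation vector (axis times angle).
In Python, from workcell import readout, vision, close_job gives the robot as it stands.
- The arm moves only by the tool servo_tool, never from a script. Its argument "plan" is a list that holds one entry, the list of rows, each a list of 7 numbers: the gripper command: -1 is fully open, 1 is shut, values between are in proportion, then the shift along the world's x, y, z in units of 40 mm (1.0 is 40 mm), then the turn, a rotation vector about the world's x, y, z in units of 5 degrees (1.0 is 5 degrees). A call has 1 to 5 rows; each row shifts and turns the commanded pose from where the row before left it; what a row does not reach is not made up. A row lasts 1/12 s, in which the tool goes at most 41.7 mm and 7.16 degrees, less where a joint would pass 70% of its speed; a pose out of reach is approached as far as the arm can. A call is refused whole if a number of a shift passes 1 or a number of a turn 1, either way. A call with a gripper value outside its range is refused whole. The fingers move at their own pace and stop on an object; the grip force is fixed at half the most. Time passes only in rows, so rows that do not move let the fingers close. It gives the time, the measured TCP pose, the force, the opening and the grip force at its end, in the units of the state.
- readout.get_obs(): the state, without advancing time (a new reading comes with each control period).
- vision.get_image(name): name is "side" or "top" or "wrist"; returns the picture (420x560x3 uint8, red, green, blue); there is no depth.
- vision.camera_params(name): a dict with "fx", "fy", "cx", "cy" (pixels), "rvec" (rotation vector, rad) and "tvec" (3), from world to camera coordinates, as OpenCV has them; the wrist camera has in their place "hand_eye" (4x4, takes a point from camera to tool coordinates, whose origin is the TCP and whose axes are the flange's). Camera axes: x right, y down, z forward; pixel columns grow to the right and rows downward; lengths in mm; the calibration is good to about 2 mm. A picture is of the moment at which its call begins: read the wrist's pose just before it. camera_params takes no time and is no camera call.
- close_job(): hands the job in; it is judged then, once.
The state is a dict: "t": time; "qpos": joint angles; "qvel": joint speeds; "joint_torque": joint torques, N m; "ee_pos": TCP position; "orientation": TCP orientation; "ft_force": force on the tool from outside, world axes, zero at the start; "moment": the same for the moment, N m; "width": finger opening in mm; "grasp_force": force on a finger pad.
Only numpy, scipy, OpenCV 4.12 (cv2) and the standard library are available. Lean on these libraries where they do the work, as an engineer would, in place of code of your own. Each camera call takes 0.05 s, during which the arm holds its last target. There are 200 camera calls.

## Working session

There is one attempt and no reset: what is moved stays moved. The work goes in short steps, Python scripts to look and compute and a tool call to move; the robot and the scene stay as the last step left them, time stands still between calls to the robot, and variables do not carry over. Pictures are saved under pics/ and viewed, at most 10 in all, crops included, and the job is handed in when it is done.

Besides the shell and the picture viewer there is one more tool, called after "Call:" by a JSON object that holds its "fn" and its "kwargs". servo_tool: Moves the arm, as the interface text tells. Its arguments: {"type":"object","properties":{"plan":{"type":"array"}},"required":["plan"]}

```bash
ls; mkdir -p pics; python3 - <<'E'
from workcell import readout, vision
import cv2
o=readout.get_obs();print(o)
for n in("side","top","wrist"):
    print(n,vision.camera_params(n))
a=vision.get_image("side");b=vision.get_image("top");
cv2.imwrite("pics/side0.png",a[:,:,::-1]);cv2.imwrite("pics/top0.png",b[:,:,::-1])
E
```

```text
pics
{'t': 0.0, 'qpos': array([-1.29999010e+00,  4.23811375e-01,  1.63071890e+00,  1.71775551e-05,
        1.08860228e+00, -1.89688699e-02]), 'qvel': array([ 0.00085114, -0.00072688, -0.00059521, -0.00030675, -0.0017005 ,
       -0.00090067]), 'joint_torque': array([ 1.66445225e-03, -5.44623399e+01, -2.73668754e+01,  6.45068754e-02,
        2.26936938e-02, -1.25826336e-04]), 'ee_pos': array([ 178.51118794, -598.49322783,  301.90865238]), 'orientation': array([-3.10716371e+00, -4.53353544e-01,  2.79933627e-04]), 'ft_force': array([0.81502069, 0.88102078, 0.3690037 ]), 'moment': array([ 0.01439859, -0.00585   , -0.00257328]), 'grasp_force': 0.0, 'width': 87.31830501296677}
side {'fx': 528.5580545181602, 'fy': 528.5580545181602, 'cx': 287.3476517728632, 'cy': 210.4091080901823, 'rvec': array([ 0.95536828, -2.60916804,  0.90560893]), 'tvec': array([450.25051912, 341.4761295 , 924.32982479])}
top {'fx': 406.35714180950674, 'fy': 406.35714180950674, 'cx': 278.03356610931445, 'cy': 212.59320888381924, 'rvec': array([ 2.13000099, -2.13226989,  0.17726513]), 'tvec': array([ 29.47285729, 587.25936308, 939.19330726])}
wrist {'fx': 296.07464010394136, 'fy': 296.07464010394136, 'cx': 279.85616767248484, 'cy': 207.597294556947, 'hand_eye': array([[-8.34758649e-04, -9.58448582e-01, -2.85264121e-01,
         7.90344696e+01],
       [ 9.99999202e-01, -1.07044094e-03,  6.70272227e-04,
         2.06641990e-01],
       [-9.47779860e-04, -2.85263334e-01,  9.58448711e-01,
        -8.28331413e+01],
       [ 0.00000000e+00,  0.00000000e+00,  0.00000000e+00,
         1.00000000e+00]])}
```

View pics/side0.png

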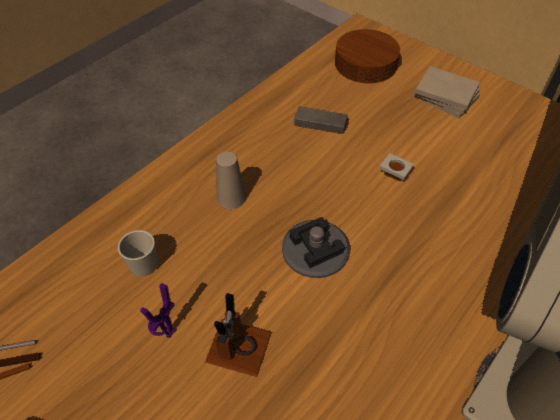

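View pics/top0.png

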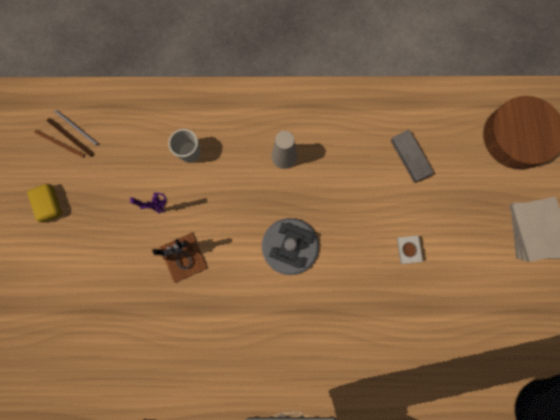

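The plate is at side (397,167) / top (410,250) and the hub at side (316,240) / top (291,245). Two things are plier-shaped: black on the rack at side (228,320) / top (178,250), and purple at side (160,312) / top (150,203). I choose the black pair on the rack.

```bash
cat > h.py <<'E'
import numpy as np, cv2
from scipy.spatial.transform import Rotation as R
from scipy.optimize import least_squares
from workcell import readout, vision
def cam(name,obs=None):
    p=vision.camera_params(name); K=np.array([[p['fx'],0,p['cx']],[0,p['fy'],p['cy']],[0,0,1]])
    if 'rvec' in p: return K,R.from_rotvec(p['rvec']).as_matrix(),np.array(p['tvec'])
    T=np.eye(4);T[:3,:3]=R.from_rotvec(obs['orientation']).as_matrix();T[:3,3]=obs['ee_pos']
    M=np.linalg.inv(T@np.array(p['hand_eye'])); return K,M[:3,:3],M[:3,3]
def proj(c,X):
    K,r,t=c; q=(np.atleast_2d(X)@r.T+t)@K.T; return q[:,:2]/q[:,2:]
def onz(c,px,z):
    K,r,t=c; px=np.atleast_2d(px).astype(float); d=np.c_[px,np.ones(len(px))]@np.linalg.inv(K).T@r; o=-r.T@t
    return o+d*((z-o[2])/d[:,2])[:,None]
def tri(cs,pxs):
    s=least_squares(lambda X:np.concatenate([proj(c,X)[0]-p for c,p in zip(cs,pxs)]),[600,0,50.])
    return s.x,np.abs(s.fun).max()
def snap(name,tag):
    o=readout.get_obs(); im=vision.get_image(name)[:,:,::-1].copy(); cv2.imwrite(f'pics/{tag}.png',im)
    np.savez(f'pics/{tag}.npz',ori=o['orientation'],pos=o['ee_pos']); return im
def load(tag):
    d=np.load(f'pics/{tag}.npz'); return cam('wrist',dict(orientation=d['ori'],ee_pos=d['pos']))
E
python3 - <<'E'
from h import *
S,T=cam('side'),cam('top')
for n,a,b in [('plate',(397,165),(410,249.5)),('stub top',(317,231),(290,243)),('pliers top',(231,300),(160,252)),('ring?',(245,346),(187,262))]:
    print(n,tri([S,T],[a,b]))
E
```

```text
plate (array([ 499.47953542, -293.72868839,   28.22755686]), np.float64(0.24581129443089367))
stub top (array([5.11021065e+02, 8.50748820e-02, 6.38639615e+01]), np.float64(0.32453268064267604))
pliers top (array([480.34442676, 270.08053092, 189.51171224]), np.float64(0.6139913717801448))
ring? (array([472.58502964, 258.08820993,   3.76670069]), np.float64(0.9506532919423876))
```

Call:
{"fn": "servo_tool", "kwargs": {"plan": [[[-1,0.73,0.69,0,0,0,0],[-1,0.73,0.69,0,0,0,0],[-1,0.73,0.69,0,0,0,0],[-1,0.73,0.69,0,0,0,0],[-1,0.73,0.69,0,0,0,0]]]}}

```text
t: 0.52
ee_pos: [325.4, -459.4, 302.4]
orientation: [-3.108, -0.453, 0.0]
ft_force: [0.2, -1.4, -0.9]
width: 87.8
grasp_force: 0.0
```

Call:
{"fn": "servo_tool", "kwargs": {"plan": [[[-1,0.73,0.69,0,0,0,-1],[-1,0.73,0.69,0,0,0,-1],[-1,0.73,0.69,0,0,0,-1],[-1,0.73,0.69,0,0,0,0],[-1,0.73,0.69,0,0,0,0]]]}}

```text
t: 0.93
ee_pos: [471.6, -321.2, 302.5]
orientation: [-3.141, -0.043, 0.001]
ft_force: [1.0, -2.0, -0.2]
width: 87.7
grasp_force: 0.0
```

Call:
{"fn": "servo_tool", "kwargs": {"plan": [[[-1,0.73,0.69,-0.5,0,0,0],[-1,0,0,-1,0,0,0],[-1,0,0,-0.5,0,0,0],[-1,0,0,0,0,0,0],[-1,0,0,0,0,0,0]]]}}

```text
t: 1.35
ee_pos: [497.2, -296.8, 223.1]
orientation: [-3.14, -0.044, 0.004]
ft_force: [-0.3, -0.2, 0.5]
width: 87.5
grasp_force: 0.0
```

```bash
python3 - <<'E'
from h import *
snap('wrist','w1')
E
```

```text
(no output)
```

View pics/w1.png

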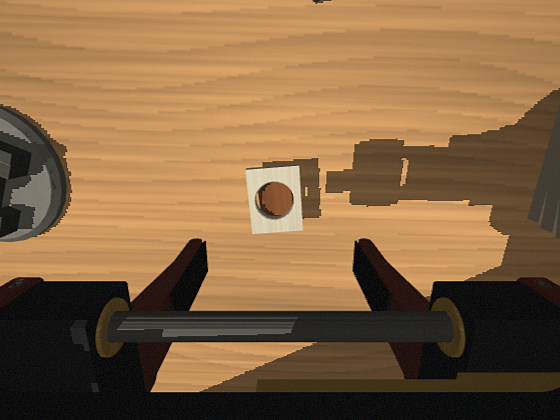

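The plate is at wrist pixel (275,200), long side nearly vertical in the picture, between the fingertips at (205,240) and (355,240). The hub is at the left edge.

```bash
cat >> h.py <<'E'
def plate(tag,box):
    im=cv2.imread(f'pics/{tag}.png'); x0,y0,x1,y1=box; c=im[y0:y1,x0:x1]; hsv=cv2.cvtColor(c,cv2.COLOR_BGR2HSV)
    m=((hsv[:,:,1]<70)&(hsv[:,:,2]>140)).astype('uint8')
    cs,_=cv2.findContours(m,cv2.RETR_EXTERNAL,cv2.CHAIN_APPROX_NONE); k=max(cs,key=cv2.contourArea)
    r=cv2.minAreaRect(k); return cv2.boxPoints(r)+[x0,y0],r,k.reshape(-1,2)+[x0,y0]
E
python3 - <<'E'
from h import *
b,r,k=plate('w1',(220,140,330,260)); C=load('w1'); print(b,r)
for z in (27,32):
    P=onz(C,b,z); e=np.diff(np.r_[P,P[:1]],axis=0)
    print(z,P.mean(0),np.linalg.norm(e,axis=1),np.degrees(np.arctan2(e[:,1],e[:,0])))
E
```

```text
[[244.85787392 169.01015091]
 [298.79695892 165.15736008]
 [303.40102386 229.61421204]
 [249.46193695 233.4670105 ]] ((54.12944793701172, 59.31218338012695), (64.62107849121094, 54.07651138305664), 85.91438293457031)
27 [ 500.04770388 -291.05812002   27.        ] [51.09234792 65.1307992  54.51703173 65.42986889] [ -84.32434639 -173.29752727   95.96004204    3.69898551]
32 [ 501.41884427 -291.12402525   32.        ] [50.17591156 63.96255708 53.53916729 64.25626241] [ -84.32434639 -173.29752727   95.96004204    3.69898551]
```

Call:
{"fn": "servo_tool", "kwargs": {"plan": [[[-1,0.06,0.07,-0.6,0,0,0],[-1,0,0,-0.6,0,0,0],[-1,0,0,-0.3,0,0,0],[-1,0,0,0,0,0,0]]]}}

```text
t: 1.73
ee_pos: [499.3, -294.6, 163.2]
orientation: [-3.14, -0.043, 0.003]
ft_force: [-0.5, 0.2, -0.1]
width: 87.8
grasp_force: 0.0
```

```bash
python3 - <<'E'
from h import *
snap('wrist','w2'); 
b,r,k=plate('w2',(180,90,380,280)); C=load('w2'); print(b,r)
for z in (27,32):
    P=onz(C,b,z); e=np.diff(np.r_[P,P[:1]],axis=0)
    print(z,P.mean(0),np.linalg.norm(e,axis=1),np.degrees(np.arctan2(e[:,1],e[:,0])))
b1,_,_=plate('w1',(220,140,330,260)); s=lambda b:b[np.argsort(np.arctan2(*(b-b.mean(0)).T))]
for p,q in zip(s(b1),s(b)): print(tri([load('w1'),C],[p,q]))
E
```

```text
[[238.13847733 186.10768127]
 [300.29232025 178.3384552 ]
 [310.36924744 258.95384216]
 [248.2154007  266.72306824]] ((94.25386047363281, 132.53076171875), (81.24274444580078, 62.637542724609375), 82.87498474121094)
27 [ 499.25329026 -290.28025537   27.        ] [47.20783573 67.20830792 51.29439754 67.83286952] [ -81.25196756 -170.35243424   99.37938646    6.18926736]
32 [ 501.063121   -290.33289778   32.        ] [46.12954652 65.67318156 50.12276588 66.28347735] [ -81.25196756 -170.35243424   99.37938646    6.18926736]
(array([ 532.64899604, -264.4923979 ,   42.78618998]), np.float64(0.003796001452769815))
(array([ 472.70914108, -270.67316145,   47.45505885]), np.float64(1.8490135354850565))
(array([ 470.43840201, -320.51176231,   27.62051474]), np.float64(0.5604536005781711))
(array([ 522.94502133, -316.12326191,  -46.50942122]), np.float64(2.019806740780325))
```

View pics/w2.png

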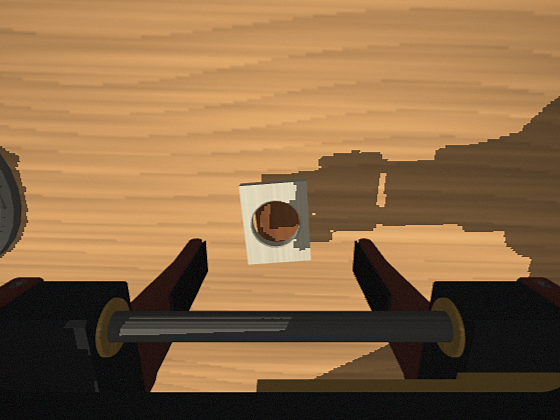

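The shadow covers the plate's right edge. I read its top corners in w2 as (239,185), (307,180.5), (311,261) and (248,265), hole at (275,223).

```bash
python3 - <<'E'
from h import *
A=np.array([(246,168.5),(299,166),(302.5,230.5),(252.5,234.5)]);B=np.array([(239,185),(307,180.5),(311,261),(248,265)])
C1,C2=load('w1'),load('w2'); loc=np.array([[1,1],[1,-1],[-1,-1],[-1,1]])*[32,25]
def X(p):
    c,s=np.cos(p[3]),np.sin(p[3]); return np.c_[loc@np.array([[c,s],[-s,c]])+p[:2],np.full(4,p[2])]
for z in (None,32):
    f=lambda p:np.r_[(proj(C1,X(p))-A).ravel(),(proj(C2,X(p))-B).ravel(),0 if z is None else 50*(p[2]-z)]
    s=least_squares(f,[500,-292,32,0.05]);print(s.x,np.degrees(s.x[3]),np.abs(s.fun).max(),readout.get_obs()['ee_pos'])
# hub from w1: nothing yet
o=readout.get_obs(); print(R.from_rotvec(o['orientation']).as_matrix().round(4))
E
```

```text
[ 5.01732911e+02 -2.91910529e+02  3.45963684e+01  9.66374978e-02] 5.536920767968473 0.722350584278729 [ 499.89682885 -294.94673034  164.41135645]
[ 5.00943375e+02 -2.91892395e+02  3.20003487e+01  9.66672375e-02] 5.5386247236296 1.031161473712217 [ 499.89682885 -294.94673034  164.41135645]
[[ 9.996e-01  2.720e-02 -5.000e-04]
 [ 2.720e-02 -9.996e-01  3.000e-04]
 [-5.000e-04 -3.000e-04 -1.000e+00]]
```

Call:
{"fn": "servo_tool", "kwargs": {"plan": [[[-1,0.03,0.07,-0.4,0,0,0.8],[-1,0,0,-0.5,0,0,0],[-1,0,0,-0.5,0,0,0],[-1,0,0,-0.33,0,0,0],[-1,0,0,0,0,0,0]]]}}

```text
t: 2.2
ee_pos: [500.8, -291.6, 93.9]
orientation: [-3.137, -0.153, 0.003]
ft_force: [-1.1, 0.8, -0.7]
width: 87.9
grasp_force: 0.0
```

Call:
{"fn": "servo_tool", "kwargs": {"plan": [[[0.2,0,0,0,0,0,0],[0.2,0,0,0,0,0,0],[1,0,0,0,0,0,0],[1,0,0,0,0,0,0],[1,0,0,0,0,0,0]]]}}

```text
t: 2.62
ee_pos: [501.7, -291.9, 95.8]
orientation: [3.137, 0.153, 0.002]
ft_force: [-0.3, 0.3, 1.0]
width: 58.1
grasp_force: 0.0
```

Call:
{"fn": "servo_tool", "kwargs": {"plan": [[[1,0,0,0,0,0,0],[1,0,0,0,0,0,0],[1,0,0,0,0,0,0],[1,0,0,0,0,0,0]]]}}

```text
t: 2.95
ee_pos: [501.5, -291.8, 95.4]
orientation: [3.138, 0.154, 0.001]
ft_force: [-1.6, -0.1, 6.9]
width: 49.4
grasp_force: 30.0
```

Call:
{"fn": "servo_tool", "kwargs": {"plan": [[[1,0,0,0.4,0,0,0],[1,0,0,0.8,0,0,0],[1,0,0,0.8,0,0,0],[1,0,0,1,0,0,0],[1,-0.22,0.7,0.5,0,0,0]]]}}

```text
t: 3.37
ee_pos: [495.4, -267.3, 239.1]
orientation: [3.133, 0.15, 0.011]
ft_force: [1.6, 0.3, -1.1]
width: 49.5
grasp_force: 30.0
```

Call:
{"fn": "servo_tool", "kwargs": {"plan": [[[1,-0.22,0.91,0,0,0,0],[1,-0.22,0.91,0,0,0,0],[1,-0.22,0.91,0,0,0,0],[1,-0.22,0.91,0,0,0,0],[1,0,0,0,0,0,0]]]}}

```text
t: 3.78
ee_pos: [454.3, -113.4, 234.2]
orientation: [-3.135, -0.158, 0.006]
ft_force: [-0.8, -0.9, -1.6]
width: 49.9
grasp_force: 30.0
```

```bash
python3 - <<'E'
from h import *
snap('wrist','w3')
E
```

Call:
{"fn": "servo_tool", "kwargs": {"plan": [[[1,-0.22,0.91,0,0,0,0],[1,-0.22,0.91,0,0,0,0],[1,-0.22,0.91,0,0,0,0],[1,0,0,0,0,0,0]]]}}

```text
t: 4.17
ee_pos: [429.3, -5.5, 234.5]
orientation: [-3.136, -0.158, 0.003]
ft_force: [-0.7, -0.6, -1.5]
width: 49.9
grasp_force: 30.0
```

```bash
python3 - <<'E'
from h import *
b=snap('wrist','w4'); a=cv2.imread('pics/w3.png'); print(readout.get_obs()['ee_pos'])
cv2.imwrite('pics/c34.png',np.hstack([cv2.resize(x,(400,300)) for x in (a,b)]))
E
```

```text
[430.41408891  -7.19807392 234.76420255]
```

View pics/c34.png

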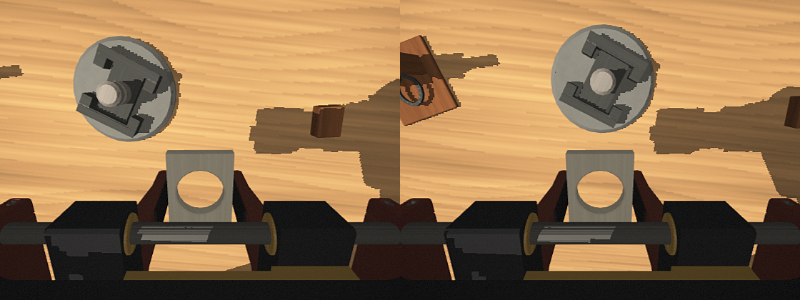

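The hub shows in both frames (stub about (108,92) and (602,83) in the montage), and the plate hangs level in the fingers. I'll enlarge the hub to read its corners.

```bash
python3 - <<'E'
from h import *
a=cv2.imread('pics/w3.png')[45:205,100:260];b=cv2.imread('pics/w4.png')[28:188,205:365]
f=lambda x:cv2.convertScaleAbs(cv2.resize(x,(400,400),interpolation=cv2.INTER_CUBIC),alpha=1.5)
cv2.imwrite('pics/hub.png',np.hstack([f(a),f(b)]))
E
```

```text
(no output)
```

View pics/hub.png

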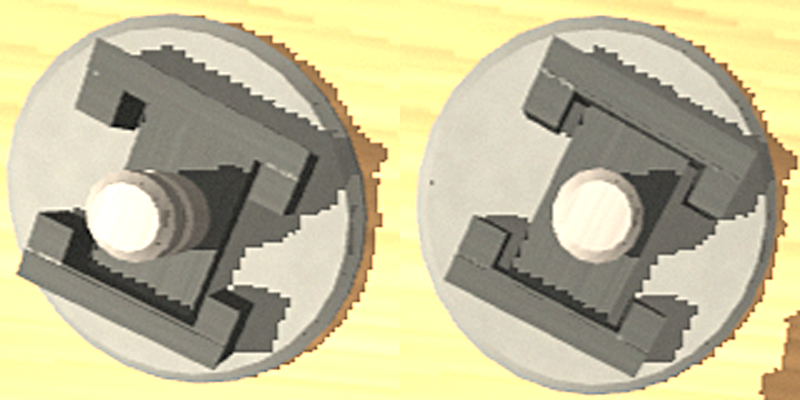

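The pocket's two full walls (its x ends) run down to the right, stub in the middle. Right crop: outer corners at (557,38), (757,152), (634,377), (446,278), stub top at (597,214).

```bash
python3 - <<'E'
from h import *
C3,C4=load('w3'),load('w4')
c3=lambda p:np.array(p)/2.5+[100,45]-0.3
c4=lambda p:(np.array(p)-[400,0])/2.5+[205,28]-0.3
k3=c3([(96,38),(318,155),(212,370),(20,274)]);k4=c4([(557,38),(757,152),(634,377),(446,278)])
s3,s4=c3([(123,215)]),c4([(597,214)])
print('stub tri',tri([C3,C4],[s3[0],s4[0]]))
for a,b in zip(k3,k4): print('corner tri',tri([C3,C4],[a,b]))
loc=np.array([[1,1],[1,-1],[-1,-1],[-1,1]])*[44,40]
def X(p):
    c,s=np.cos(p[2]),np.sin(p[2]); return np.c_[loc@np.array([[c,s],[-s,c]])+p[:2],np.full(4,36.5)]
f=lambda p:np.r_[(proj(C3,X(p))-k3).ravel(),(proj(C4,X(p))-k4).ravel()]
s=least_squares(f,[511,0,-.4]);print('pocket',s.x,np.degrees(s.x[2]),s.fun.round(1))
print('stub on 66',onz(C3,s3,66),onz(C4,s4,66))
# base disk rim (z=14) via ellipse fit of bright region in w4
S=least_squares(lambda p:np.r_[(proj(C3,[p[0],p[1],66])-s3).ravel(),(proj(C4,[p[0],p[1],66])-s4).ravel()],[511,0]);print(S.x,S.fun)
# plate in gripper: corners approx in w4
for n in('w3','w4'):
    im=cv2.imread(f'pics/{n}.png')[205:320,225:335]
o=readout.get_obs();M=R.from_rotvec(o['orientation']).as_matrix();print(o['ee_pos'],np.degrees(np.arctan2(M[1,0],M[0,0])),M[:,2])
E
```

```text
stub tri (array([ 5.12797881e+02, -3.68359257e-02,  6.76773329e+01]), np.float64(0.19886373223033615))
corner tri (array([567.94276002,  18.84723772,  40.81414902]), np.float64(0.5531220929450456))
corner tri (array([539.40213863, -55.85942456,  30.9112713 ]), np.float64(1.0410748078071776))
corner tri (array([455.66013116, -20.50050856,  39.02709709]), np.float64(0.04744544548310614))
corner tri (array([484.87850968,  53.1294124 ,  35.05205959]), np.float64(0.22346834158602746))
pocket [ 5.12151408e+02 -9.27360159e-01 -3.82885127e-01] -21.937701843135493 [ 1.3  1.4 -2.8  0.2  1.9 -1.3 -0.4 -1.5 -0.9  0.6 -0.3  1.9  1.1 -1.1
  0.4 -1.2]
stub on 66 [[512.81708312   0.69255193  66.        ]] [[ 5.12681574e+02 -8.98800246e-02  6.60000000e+01]]
[5.12769206e+02 3.02796015e-01] [ 0.47969861  0.10887806 -0.47201457 -0.16401766]
[430.41408891  -7.19807392 234.76420255] 5.825450190900973 [-6.15075233e-04  8.04203950e-05 -9.99999808e-01]
```

Call:
{"fn": "servo_tool", "kwargs": {"plan": [[[1,0.4,0.04,0,0,0,-1],[1,0.4,0.04,0,0,0,-1],[1,0.4,0.04,-0.3,0,0,-1],[1,0.4,0.04,-0.4,0,0,-1],[1,0.4,0.02,-0.4,0,0,-1]]]}}

```text
t: 4.63
ee_pos: [512.9, -3.3, 190.6]
orientation: [3.095, -0.538, 0.003]
ft_force: [-0.1, 0.7, -1.2]
width: 50.0
grasp_force: 30.0
```

Call:
{"fn": "servo_tool", "kwargs": {"plan": [[[1,0.06,0,-0.4,0,0,-0.56],[1,0,0,0,0,0,0],[1,0,0,0,0,0,0]]]}}

```text
t: 4.88
ee_pos: [513.1, -3.0, 174.0]
orientation: [3.082, -0.604, -0.004]
ft_force: [0.0, -0.6, 0.0]
width: 49.8
grasp_force: 30.0
```

```bash
python3 - <<'E'
from h import *
b=snap('wrist','w5');o=readout.get_obs();M=R.from_rotvec(o['orientation']).as_matrix();print(o['ee_pos'],np.degrees(np.arctan2(M[1,0],M[0,0])),M[:,2])
cv2.imwrite('pics/w5c.png',cv2.convertScaleAbs(cv2.resize(b[90:330,140:420],(700,600),interpolation=cv2.INTER_CUBIC),alpha=1.4))
E
```

```text
[513.26311278  -2.7383888  174.83325392] -22.160991825019746 [-1.00869145e-03 -1.28888101e-04 -9.99999483e-01]
```

View pics/w5c.png

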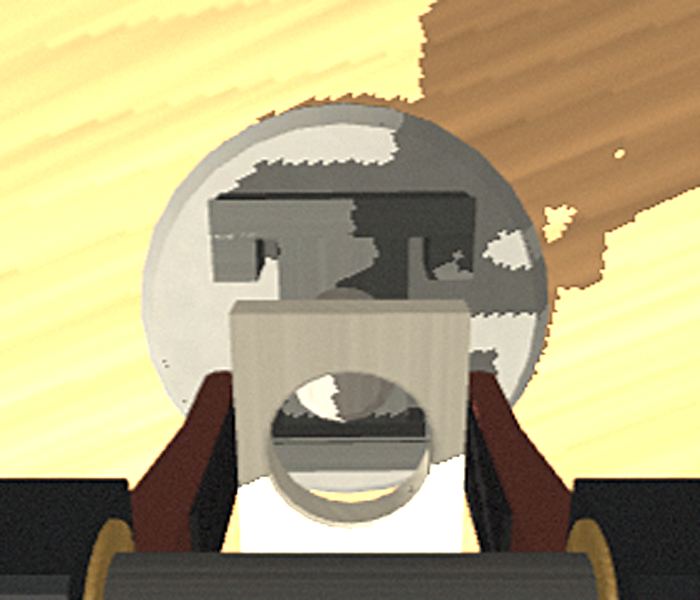

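Through the hole I see the stub (about (345,400)). The plate's far edge (y about 313) is parallel to the pocket wall (y about 199). The pocket's middle is at x about 341.5 and the plate's at 350.

```bash
python3 - <<'E'
from h import *
C=load('w5'); d=np.load('pics/w5.npz'); M=R.from_rotvec(d['ori']).as_matrix(); p=d['pos']
c=lambda q:np.array(q)/2.5+[140,90]-0.3
t=lambda q,z:((onz(C,c(q),z)-p)@M)[:,:2].round(1)
print('pocket outer far corners',t([(208,199),(475,198)],36.5))
print('plate far top corners',t([(231,313),(469,313)],p[2]-63.4))
print('hole rim L,R,far,near',t([(270,445),(431,445),(350,372),(350,525)],p[2]-63.4))
print('stub far/near in img',t([(345,290),(345,421)],66))
for e in ([512.75,.2,66],[512.75,.2,36.5]): print('hub est tool frame',(np.array(e)-p)@M, proj(C,e)*2.5-np.array([140,90])*2.5)
E
```

```text
pocket outer far corners [[ 43.5 -42.7]
 [ 43.7  37.1]]
plate far top corners [[ 31.7 -25. ]
 [ 31.6  24.4]]
hole rim L,R,far,near [[  1.2 -17.9]
 [  1.2  17.5]
 [ 18.5  -0.3]
 [-19.   -0.3]]
stub far/near in img [[ 23.7  -1.6]
 [-15.   -1.7]]
hub est tool frame [ -1.32004903  -2.8889153  108.04049161] [[339.93529373 375.52212585]]
hub est tool frame [ -1.2549113   -2.91992249 137.5404034 ] [[340.92412574 338.93315249]]
```

Call:
{"fn": "servo_tool", "kwargs": {"plan": [[[1,0.015,0.06,-0.3,0,0,0],[1,0,0,-0.5,0,0,0],[1,0,0,-0.5,0,0,0],[1,0,0,-0.25,0,0,0],[1,0,0,0,0,0,0]]]}}

```text
t: 5.35
ee_pos: [512.7, 0.7, 111.3]
orientation: [3.082, -0.604, -0.005]
ft_force: [-0.4, 0.6, -0.6]
width: 49.5
grasp_force: 30.0
```

Call:
{"fn": "servo_tool", "kwargs": {"plan": [[[1,0,0,-0.1,0,0,0],[1,0,0,-0.08,0,0,0],[1,0,0,-0.06,0,0,0],[1,0,0,0,0,0,0]]]}}

```text
t: 5.68
ee_pos: [514.0, 0.5, 103.5]
orientation: [3.083, -0.604, 0.001]
ft_force: [-1.5, -3.6, -0.9]
width: 49.8
grasp_force: 30.0
```

Call:
{"fn": "servo_tool", "kwargs": {"plan": [[[1,0,0,-0.05,0,0,0],[1,0,0,-0.03,0,0,0],[1,0,0,0,0,0,0]]]}}

```text
t: 5.93
ee_pos: [514.0, 0.5, 100.2]
orientation: [3.083, -0.604, 0.001]
ft_force: [-2.0, -4.1, 1.9]
width: 50.0
grasp_force: 30.0
```

```bash
python3 - <<'E'
from h import *
b=snap('wrist','w6');o=readout.get_obs();print(o['ee_pos'],o['ft_force'],o['moment'])
cv2.imwrite('pics/w6c.png',cv2.convertScaleAbs(cv2.resize(b[90:330,140:420],(700,600),interpolation=cv2.INTER_CUBIC),alpha=1.4))
E
```

```text
[5.13970672e+02 4.68274293e-01 1.00239867e+02] [-1.75707995 -5.08359176  0.50529421] [-0.66833196  0.34441556  0.09119869]
```

Call:
{"fn": "servo_tool", "kwargs": {"plan": [[[1,0,0,-0.03,0,0,0],[1,0,0,0,0,0,0]]]}}

```text
t: 6.15
ee_pos: [514.0, 0.5, 99.4]
orientation: [3.083, -0.604, 0.0]
ft_force: [-2.4, -4.9, 5.7]
width: 49.7
grasp_force: 30.0
```

Call:
{"fn": "servo_tool", "kwargs": {"plan": [[[1,0,0,-0.03,0,0,0],[1,0,0,0,0,0,0]]]}}

```text
t: 6.32
ee_pos: [514.0, 0.5, 99.3]
orientation: [3.083, -0.604, 0.001]
ft_force: [-8.0, -4.1, 21.3]
width: 49.6
grasp_force: 30.0
```

Call:
{"fn": "servo_tool", "kwargs": {"plan": [[[0.2,0,0,0.02,0,0,0],[-1,0,0,0,0,0,0],[-1,0,0,0,0,0,0],[-1,0,0,0,0,0,0],[-1,0,0,0.05,0,0,0]]]}}

```text
t: 6.73
ee_pos: [514.1, 0.9, 100.3]
orientation: [-3.083, 0.605, -0.0]
ft_force: [0.2, -0.3, -0.0]
width: 73.0
grasp_force: 0.0
```

Call:
{"fn": "servo_tool", "kwargs": {"plan": [[[-1,0,0,0.5,0,0,0],[-1,0,0,0.7,0,0,0],[-1,0,0,1,0,0,0],[-1,-0.3,0.3,0.9,0,0,0],[-1,-0.5,0.8,0,0,0,0]]]}}

```text
t: 7.15
ee_pos: [486.8, 43.7, 230.7]
orientation: [-3.079, 0.609, -0.02]
ft_force: [0.3, 1.5, 0.3]
width: 87.8
grasp_force: 0.0
```

Call:
{"fn": "servo_tool", "kwargs": {"plan": [[[-1,-0.7,0.6,0,0,0,0],[-1,-0.5,0.8,0.2,0,0,0],[-1,0,0,0,0,0,0],[-1,0,0,0,0,0,0]]]}}

```text
t: 7.48
ee_pos: [433.4, 102.1, 233.1]
orientation: [-3.083, 0.599, -0.002]
ft_force: [0.8, -0.9, -0.8]
width: 87.8
grasp_force: 0.0
```

```bash
python3 - <<'E'
from h import *
b=snap('wrist','w7');o=readout.get_obs();M=R.from_rotvec(o['orientation']).as_matrix();print(o['ee_pos'],np.degrees(np.arctan2(M[1,0],M[0,0])))
print(proj(load('w7'),[[513,0,36],[480,265,125],[472,260,80]]))
E
```

```text
[434.17102128 101.32296876 232.88490638] -22.078804756913065
[[354.14809573  80.41699714]
 [ 43.35220165 261.98499583]
 [ 93.63040188 243.81173449]]
```

View pics/w7.png

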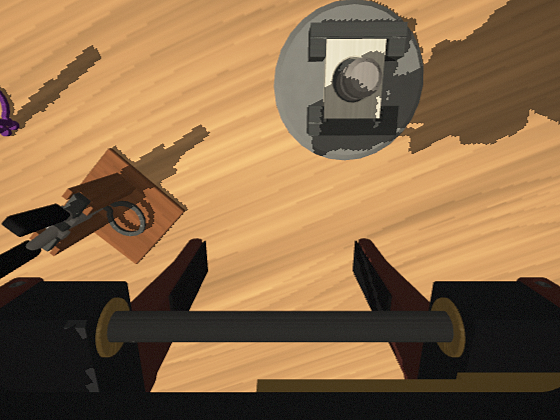

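The plate lies level in the pocket at (357,78), stub through it. The black pliers stand on the rack at the left: handles (30,218) and (15,262), ring (127,217). The purple look-alike is at (5,115). Next I'll estimate yaw and move in.

```bash
python3 - <<'E'
from h import *
C,T,S=load('w7'),cam('top'),cam('side')
r=onz(C,[(108,148),(186,210),(137,263)],8); print(r.round(1)); e=np.diff(r,axis=0); print(np.degrees(np.arctan2(e[:,1],e[:,0])),np.linalg.norm(e,axis=1))
r=onz(T,[(163,247),(193,234),(206,266),(175,281)],8); print(r.round(1)); e=np.diff(r,axis=0); print(np.degrees(np.arctan2(e[:,1],e[:,0])))
print('ring',onz(C,[(127,217)],15),tri([C,T],[(127,217),(187,262)]),tri([C,S],[(127,217),(245,346)]))
print('handles z146',onz(C,[(30,216),(12,262)],146))
E
```

```text
[[547.2 246.1   8. ]
 [457.9 202.5   8. ]
 [422.2 283.9   8. ]]
[-153.97298934  113.69860459] [99.30599494 88.82366303]
[[507.4 317.3   8. ]
 [540.1 243.2   8. ]
 [460.1 208.1   8. ]
 [423.4 283.7   8. ]]
[ -66.21021943 -156.31103005  115.90658525]
ring [[475.75365371 261.69417433  15.        ]] (array([475.75853913, 254.66128313,  25.60359813]), np.float64(2.712704889643476)) (array([474.47751854, 262.72435317,  12.59402198]), np.float64(1.9412348332107001))
handles z146 [[511.72717572 233.40952854 146.        ]
 [490.36937434 262.26172143 146.        ]]
```

Call:
{"fn": "servo_tool", "kwargs": {"plan": [[[-1,0,0,0.75,0,0,1],[-1,0,0,0,0,0,1],[-1,0,0,0,0,0,1],[-1,0,0,0,0,0,1],[-1,0,0,0,0,0,1]]]}}

```text
t: 7.95
ee_pos: [435.0, 99.7, 262.5]
orientation: [3.141, 0.081, 0.001]
ft_force: [-0.5, -0.3, 1.4]
width: 87.8
grasp_force: 0.0
```

Call:
{"fn": "servo_tool", "kwargs": {"plan": [[[-1,0,0,0,0,0,1],[-1,0,0,0,0,0,1],[-1,0,0,0,0,0,1],[-1,0,0,0,0,0,1],[-1,0,0,0,0,0,1]]]}}

```text
t: 8.37
ee_pos: [435.0, 99.6, 262.2]
orientation: [3.049, 0.758, 0.0]
ft_force: [0.2, 0.6, 0.5]
width: 88.0
grasp_force: 0.0
```

Call:
{"fn": "servo_tool", "kwargs": {"plan": [[[-1,0,0,0,0,0,1],[-1,0,0,0,0,0,1],[-1,0,0,0,0,0,1],[-1,0,0,0,0,0,1],[-1,0,0,0,0,0,1]]]}}

```text
t: 8.78
ee_pos: [435.0, 99.6, 262.2]
orientation: [2.812, 1.4, -0.0]
ft_force: [-0.8, -0.3, 0.2]
width: 87.9
grasp_force: 0.0
```

Call:
{"fn": "servo_tool", "kwargs": {"plan": [[[-1,0,0.2,0,0,0,1],[-1,0.1,0.3,0,0,0,1],[-1,0.1,0.3,0,0,0,1],[-1,0.1,0.3,0,0,0,1],[-1,0.1,0.3,0,0,0,1]]]}}

```text
t: 9.2
ee_pos: [451.3, 156.2, 262.2]
orientation: [2.443, 1.976, 0.0]
ft_force: [-0.5, -0.8, 0.4]
width: 87.8
grasp_force: 0.0
```

Call:
{"fn": "servo_tool", "kwargs": {"plan": [[[-1,0.15,0.4,0,0,0,1],[-1,0.15,0.4,0,0,0,1],[-1,0.15,0.4,0,0,0,1],[-1,0.15,0.5,0,0,0,1],[-1,0.15,0.53,0,0,0,1]]]}}

```text
t: 9.62
ee_pos: [481.5, 245.6, 262.0]
orientation: [1.957, 2.457, -0.0]
ft_force: [0.7, 0.1, 0.2]
width: 87.8
grasp_force: 0.0
```

Call:
{"fn": "servo_tool", "kwargs": {"plan": [[[-1,0,0,0,0,0,1],[-1,0,0,0,0,0,1],[-1,0,0,0,0,0,0.2],[-1,0,0,0,0,0,0]]]}}

```text
t: 9.95
ee_pos: [480.8, 245.1, 262.0]
orientation: [-1.719, -2.629, 0.001]
ft_force: [-0.4, 0.5, -0.4]
width: 88.0
grasp_force: 0.0
```

```bash
python3 - <<'E'
from h import *
b=snap('wrist','w8');o=readout.get_obs();M=R.from_rotvec(o['orientation']).as_matrix();print(o['qpos'],o['ee_pos'],np.degrees(np.arctan2(M[1,0],M[0,0])))
print(proj(load('w8'),[[464,283,125],[475,259,15]]))
E
```

```text
[ 4.49645745e-01  3.52056663e-01  1.85126215e+00 -5.02366612e-05
  9.38681222e-01  3.79442056e-02] [480.57442184 245.13703554 262.14807827] 113.59046245673713
[[278.95099485 170.36723113]
 [279.75551491 177.4943224 ]]
```

View pics/w8.png

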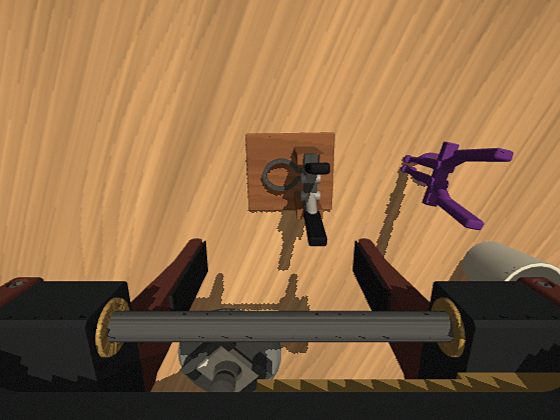

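The black pliers on the rack (ring (282,174), handles (317,168) and (317,240)) are clearly the wanted ones; the purple pair lies at (450,180). Their x axis points right in the picture, so the tool must turn 90°, camera towards the ring side.

```bash
python3 - <<'E'
from h import *
C=load('w8'); d=np.load('pics/w8.npz'); M=R.from_rotvec(d['ori']).as_matrix(); p=d['pos']
t=lambda q,z:(lambda w:np.c_[w,(w-p)@M].round(1)[:,[0,1,3,4]])(onz(C,q,z))
print('handle tops',t([(317,164),(317,174),(318,243)],146))
print('ring',t([(282,174)],15)); r=t([(247,133),(335,132),(332,210),(248,211)],8);print(r)
b=cv2.imread('pics/w8.png'); cv2.imwrite('pics/pl.png',cv2.convertScaleAbs(cv2.resize(b[125:255,235:345],(660,600)[:2],interpolation=cv2.INTER_CUBIC),alpha=1.5))
E
```

```text
handle tops [[484.4 300.4  49.2  25.5]
 [487.3 294.3  42.4  25.8]
 [509.9 248.9  -8.2  28.3]]
ring [[475.7 263.7  19.    2.9]]
[[422.5 288.9  63.5 -35.7]
 [511.  328.8  64.5  61.4]
 [548.2 246.8 -25.5  62.5]
 [457.  205.6 -26.7 -37.5]]
```

View pics/pl.png

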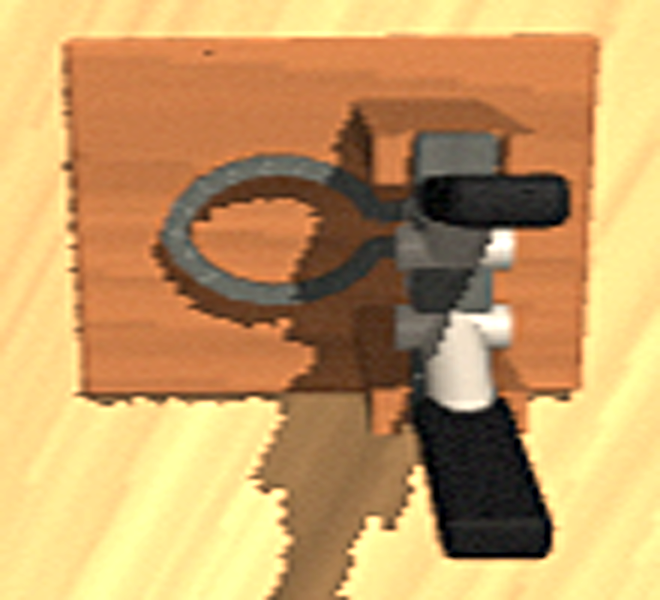

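```bash
python3 - <<'E'
from h import *
C=load('w8'); d=np.load('pics/w8.npz'); M=R.from_rotvec(d['ori']).as_matrix(); p=d['pos']
c=lambda q:np.array(q)/[6,600/130]+[235,125]-0.4
t=lambda q,z:(lambda w:np.c_[w,(w-p)@M].round(1)[:,[0,1,3,4]])(onz(C,c(q),z))
print('handle tops far/near',t([(513,202),(499,538)],146))
print('guard far end corners z83',t([(415,133),(498,133)],83))
print('ring ctr,top,bot,left',t([(259,228),(265,153),(265,303),(160,235)],16))
print(t([(66,38),(598,36)],8))
E
```

```text
handle tops far/near [[487.6 298.6  46.3  27.7]
 [509.1 250.2  -6.7  28.1]]
guard far end corners z83 [[480.6 298.9  49.4  21.5]
 [491.7 303.8  49.3  33.6]]
ring ctr,top,bot,left [[471.3 261.9  19.2  -1.8]
 [465.1 279.   37.3  -0.7]
 [479.8 245.2   0.5  -0.7]
 [455.  252.9  17.5 -20.3]]
[[421.  288.4  63.7 -37.3]
 [510.5 328.1  64.1  60.6]]
```

```bash
python3 - <<'E'
from h import *
x=np.array([.916,.4,0]);y=np.array([-.4,.916,0]);g=np.array([498.3,274.2,125.])
P=[g+28*y+[0,0,21],g-28*y+[0,0,21],g-26*x-[0,0,110],g+30*y-[0,0,42]]
print(proj(load('w7'),P).round(0).tolist(),proj(cam('side'),P).round(0).tolist(),proj(cam('top'),P).round(0).tolist())
E
```

```text
[[-34.0, 284.0], [10.0, 226.0], [125.0, 217.0], [40.0, 246.0]] [[217.0, 323.0], [229.0, 294.0], [243.0, 345.0], [220.0, 340.0]] [[153.0, 251.0], [177.0, 241.0], [183.0, 260.0], [160.0, 253.0]]
```

Call:
{"fn": "servo_tool", "kwargs": {"plan": [[[-1,0.04,0.07,0,0,0,1],[-1,0.1,0.16,0,0,0,1],[-1,0.1,0.16,0,0,0,1],[-1,0.1,0.17,0,0,0,1],[-1,0.1,0.17,0,0,0,1]]]}}

```text
t: 10.42
ee_pos: [498.1, 274.8, 262.5]
orientation: [1.104, 2.941, 0.0]
ft_force: [-0.5, 0.7, 0.5]
width: 87.9
grasp_force: 0.0
```

Call:
{"fn": "servo_tool", "kwargs": {"plan": [[[-1,0,0,0,0,0,1],[-1,0,0,0,0,0,1],[-1,0,0,0,0,0,1],[-1,0,0,0,0,0,1],[-1,0,0,0,0,0,1]]]}}

```text
t: 10.83
ee_pos: [497.9, 274.5, 262.4]
orientation: [0.441, 3.11, 0.0]
ft_force: [0.4, 0.6, -0.1]
width: 87.6
grasp_force: 0.0
```

Call:
{"fn": "servo_tool", "kwargs": {"plan": [[[-1,0,0,0,0,0,1],[-1,0,0,0,0,0,1],[-1,0,0,0,0,0,1],[-1,0,0,0,0,0,1],[-1,0,0,0,0,0,1]]]}}

```text
t: 11.25
ee_pos: [497.9, 274.5, 262.5]
orientation: [-0.243, 3.132, 0.0]
ft_force: [-0.2, 0.8, -0.1]
width: 87.8
grasp_force: 0.0
```

Call:
{"fn": "servo_tool", "kwargs": {"plan": [[[-1,0,0,0,0,0,1],[-1,0,0,0,0,0,1],[-1,0,0,0,0,0,1],[-1,0,0,0,0,0,0],[-1,0,0,0,0,0,0]]]}}

```text
t: 11.67
ee_pos: [497.8, 274.7, 262.5]
orientation: [-0.641, 3.076, 0.0]
ft_force: [-0.4, 0.5, 0.1]
width: 87.5
grasp_force: 0.0
```

```bash
python3 - <<'E'
from h import *
b=snap('wrist','w9');o=readout.get_obs();M=R.from_rotvec(o['orientation']).as_matrix();print(o['qpos'],o['ee_pos'],np.degrees(np.arctan2(M[1,0],M[0,0])))
C=load('w9');x=np.array([.916,.4,0]);y=np.array([-.4,.916,0]);g=np.array([498.3,274.2,125.])
P=[g+28*y+[0,0,21],g-28*y+[0,0,21],g-26*x-[0,0,110],g+30*y-[0,0,42]];print(proj(C,P).round(1).tolist())
# dark handle blobs
gr=b.max(2); m=((gr<45)&(np.arange(420)[:,None]<300)).astype('uint8')
n,l,s,c=cv2.connectedComponentsWithStats(m)
for i in range(1,n):
    if s[i,4]>40: print(s[i],c[i].round(1))
E
```

```text
[ 4.83423039e-01  3.91464478e-01  1.78777934e+00 -2.88903385e-06
  9.62290208e-01 -1.49842000e+00] [497.77054882 274.75382388 262.50058451] -156.44866385940614
[[318.6, 232.4], [240.9, 232.5], [279.8, 168.0], [312.3, 207.5]]
[  9  33  82  71 554] [50.8 66.4]
[  0  35  21  29 308] [ 6.2 50.2]
[13 87 11 26 80] [19.4 99.6]
[ 50 103  32  16 185] [ 66.3 109.8]
[ 19 114  17   7  52] [ 26.9 117.1]
[   0  120   57   42 1013] [ 29.6 144.4]
[264 171  15  26  92] [271.2 181.6]
[281 176  12  20  72] [285.3 183.6]
[238 200  29  41 576] [249.4 219.7]
[275 201   9  10  79] [279.2 205.1]
[299 205  22  35 463] [310.  222.3]
[ 135  239   73   61 2088] [181.2 276. ]
[ 353  239   73   61 2096] [378.7 275.6]
[   0  278  130   22 2341] [ 62.6 290.1]
[ 431  278  129   22 2329] [496.8 290.1]
```

Call:
{"fn": "servo_tool", "kwargs": {"plan": [[[-1,0.01,-0.01,-0.3,0,0,0],[-1,0,0,-0.6,0,0,0],[-1,0,0,-0.6,0,0,0],[-1,0,0,-0.4,0,0,0],[-1,0,0,0,0,0,0]]]}}

```text
t: 12.13
ee_pos: [496.0, 273.6, 182.5]
orientation: [0.644, -3.069, 0.003]
ft_force: [-0.4, 0.3, -0.5]
width: 87.8
grasp_force: 0.0
```

Call:
{"fn": "servo_tool", "kwargs": {"plan": [[[0,0,0,0,0,0,0],[0.3,0,0,0,0,0,0],[0.3,0,0,0,0,0,0],[0.3,0,0,0,0,0,0],[0.3,0,0,0,0,0,0]]]}}

```text
t: 12.55
ee_pos: [498.7, 274.8, 187.7]
orientation: [-0.648, 3.072, 0.0]
ft_force: [0.5, -5.3, 7.8]
width: 58.1
grasp_force: 5.6
```

Call:
{"fn": "servo_tool", "kwargs": {"plan": [[[1,0,0,0,0,0,0],[1,0,0,0,0,0,0],[1,0,0,0,0,0,0],[1,0,0,0,0,0,0],[1,0,0,0,0,0,0]]]}}

```text
t: 12.97
ee_pos: [499.6, 274.9, 189.0]
orientation: [-0.647, 3.069, 0.0]
ft_force: [0.1, -4.6, 13.4]
width: 43.2
grasp_force: 30.0
```

Call:
{"fn": "servo_tool", "kwargs": {"plan": [[[1,0,0,0.1,0,0,0],[1,0,0,0.3,0,0,0],[1,0,0,0.5,0,0,0],[1,0,0,0.6,0,0,0],[1,0,0,0.6,0,0,0]]]}}

```text
t: 13.38
ee_pos: [497.2, 274.5, 271.6]
orientation: [0.647, -3.072, 0.0]
ft_force: [0.3, -0.6, -1.9]
width: 43.0
grasp_force: 30.0
```

Call:
{"fn": "servo_tool", "kwargs": {"plan": [[[1,0,0,0.4,0,0,0],[1,0,0,0.2,0,0,0],[1,0,0,0,0,0,0],[1,0,0,0,0,0,0],[1,0,0,0,0,0,0]]]}}

```text
t: 13.8
ee_pos: [497.2, 274.4, 293.4]
orientation: [0.647, -3.072, 0.001]
ft_force: [-1.2, -0.6, -2.3]
width: 43.2
grasp_force: 30.0
```

```bash
python3 - <<'E'
from h import *
b=snap('wrist','w10');o=readout.get_obs();M=R.from_rotvec(o['orientation']).as_matrix();print(o['ee_pos'],o['ft_force'],o['moment'],o['width'],np.degrees(np.arctan2(M[1,0],M[0,0])))
C=load('w10'); T=lambda q:(M@np.array(q,float)+o['ee_pos'])
print(proj(C,[T((26,0,171)),T((26+22,0,169)),T((4,0,169)),T((26,22,169)),T((26,-22,169)),T((0,30,111)),T((0,-30,111))]).round(1).tolist())
# coarse map of pixels around the expected ring (V and S) to segment it numerically
hsv=cv2.cvtColor(b,cv2.COLOR_BGR2HSV); 
m=(hsv[:,:,1]<75).astype('uint8')
for y in range(120,262,4): print(y,''.join('#' if m[y,x] else '.' for x in range(200,362,2)))
E
```

```text
[497.23060498 274.38339725 293.17631433] [-0.72832863 -0.56248206 -2.5208843 ] [ 0.08046634 -0.12850291 -0.01357637] 43.2015801986526 -156.1961775928686
[[280.5, 181.4], [280.5, 156.2], [280.5, 206.3], [305.9, 181.8], [255.1, 181.9], [323.3, 234.9], [237.9, 234.9]]
120 .................................................................................
124 .................................................................................
128 .................................................................................
132 .................................................................................
136 .................................................................................
140 .................................................................................
144 .................................................................................
148 .................................................................................
152 .................................................................................
156 ..................................############..........
[... 1561 characters left out ...]
............
232 ...................###########################################...................
236 ...................###########################################...................
240 .....................##.#.##.##########################.#.###....................
244 .....................##.###.##########.....###########..####.....................
248 ....................###.##.#.###..#...........#..###.###.####....................
252 ...................###.###.#.#.....................#.####..##....................
256 ...................######.#...........................#.#....#...................
260 ..................###.#.#.#..........................#..#.###.#..................
```

```bash
cat >> h.py <<'E'
def ringfit(tag,free=True):
    b=cv2.imread(f'pics/{tag}.png');hsv=cv2.cvtColor(b,cv2.COLOR_BGR2HSV);m=(hsv[:,:,1]<75).astype('uint8')
    d=np.load(f'pics/{tag}.npz');M=R.from_rotvec(d['ori']).as_matrix();C=load(tag);out=[];inn=[]
    for a in np.radians(np.arange(-215,36,5)):
        rr=np.arange(10,36,.25);xs=280.5+rr*np.cos(a);ys=181.5+rr*np.sin(a)
        v=cv2.remap(m.astype('f'),xs.astype('f')[None],ys.astype('f')[None],cv2.INTER_LINEAR)[0]>.5
        i=np.flatnonzero(v)
        if len(i): out.append((xs[i[-1]],ys[i[-1]]));inn.append((xs[i[0]],ys[i[0]]))
    th=np.linspace(0,2*np.pi,180)
    def f(p,pts,rad):
        X=np.c_[p[0]+rad*np.cos(th),p[1]+rad*np.sin(th),np.full(180,p[2])]@M.T+d['pos'];q=proj(C,X)
        return np.array([np.linalg.norm(q-t,axis=1).min() for t in pts])
    s=least_squares(lambda p:np.r_[f(p,out,22)] if free else f((p[0],p[1],169),out,22),[26,0,169],loss='soft_l1')
    return s.x,np.sqrt(np.mean(s.fun**2)),np.array(out),np.array(inn)
E
python3 - <<'E'
from h import *
for fr in (True,False): r=ringfit('w10',fr);print(r[0],r[1])
b=cv2.imread('pics/w10.png');g=b.astype(int)
hsv=cv2.cvtColor(b,cv2.COLOR_BGR2HSV);m=hsv[:,:,1]<75
for y in (228,231,234,236,237,238,239): x=np.flatnonzero(m[y,200:362])+200; print(y,x.min(),x.max())
for x in (242,245,316,319): y=np.flatnonzero(m[215:245,x])+215; print(x,y.min(),y.max())
E
```

```text
[ 28.44186447  -0.79996181 172.2119189 ] 0.44940942287357577
[ 28.8657496   -0.80658189 169.        ] 0.5346089605704623
228 238 323
231 238 323
234 237 323
236 237 323
237 237 323
238 238 322
239 240 320
242 226 244
245 226 241
316 225 244
319 225 244
```

```bash
python3 - <<'E'
from h import *
d=np.load('pics/w10.npz');M=R.from_rotvec(d['ori']).as_matrix();C=load('w10');P=lambda q:proj(C,np.atleast_2d(q)@M.T+d['pos']).round(1).tolist()
for g in (0,2,4): print(g,P([(g+6,-30,114),(g+6,-30,106),(g-6,-30,106),(g+6,30,114),(g+6,30,106)]))
b=cv2.imread('pics/w10.png'); print(b[220:248,244].tolist()); print(b[220:248,316].tolist())
E
```

```text
0 [[238.1, 225.5], [236.5, 229.5], [237.3, 245.8], [323.1, 225.4], [324.7, 229.5]]
2 [[238.0, 222.8], [236.4, 226.7], [237.2, 243.1], [323.2, 222.8], [324.9, 226.7]]
4 [[237.9, 220.1], [236.3, 224.0], [237.0, 240.4], [323.3, 220.1], [325.0, 223.9]]
[[114, 177, 230], [115, 179, 230], [115, 178, 231], [115, 180, 237], [101, 153, 203], [35, 45, 54], [33, 32, 27], [29, 31, 31], [37, 42, 41], [37, 41, 43], [35, 39, 39], [41, 43, 44], [42, 44, 44], [36, 37, 38], [40, 44, 46], [34, 38, 38], [38, 42, 42], [38, 41, 41], [40, 45, 43], [33, 36, 35], [38, 42, 42], [21, 21, 22], [19, 18, 17], [17, 17, 18], [16, 14, 14], [16, 17, 17], [6, 1, 6], [5, 12, 6]]
[[116, 181, 232], [114, 177, 232], [118, 183, 235], [126, 197, 252], [83, 121, 159], [28, 31, 37], [27, 29, 26], [29, 29, 30], [61, 67, 69], [80, 89, 90], [78, 87, 89], [80, 90, 91], [78, 86, 88], [75, 82, 84], [75, 83, 84], [73, 82, 84], [74, 82, 83], [76, 82, 83], [81, 89, 90], [86, 92, 95], [78, 85, 85], [51, 56, 54], [39, 41, 46], [46, 60, 77], [22, 22, 24], [15, 9, 12], [7, 11, 12], [9, 7, 8]]
```

Call:
{"fn": "servo_tool", "kwargs": {"plan": [[[1,0.06,-0.4,0,0,0,0],[1,0.12,-0.75,0,0,0,0],[1,0.14,-0.9,0,0,0,0],[1,0.14,-0.9,0,0,0,0],[1,0.14,-0.9,0,0,0,0]]]}}

```text
t: 14.27
ee_pos: [521.4, 119.3, 293.2]
orientation: [0.649, -3.071, 0.0]
ft_force: [0.0, -0.4, -2.4]
width: 43.4
grasp_force: 30.0
```

Call:
{"fn": "servo_tool", "kwargs": {"plan": [[[1,0.14,-0.9,0,0,0,0],[1,0.14,-0.9,0,0,0,0],[1,0.12,-0.7,0,0,0,0],[1,0.03,-0.2,0,0,0,0],[1,0,0,0,0,0,0]]]}}

```text
t: 14.68
ee_pos: [538.9, 10.9, 293.4]
orientation: [0.643, -3.073, -0.0]
ft_force: [-0.6, 0.7, -1.3]
width: 43.1
grasp_force: 30.0
```

Call:
{"fn": "servo_tool", "kwargs": {"plan": [[[1,0,0,-0.3,0,0,0],[1,0,0,-0.3,0,0,0],[1,0,0,0,0,0,0],[1,0,0,0,0,0,0],[1,0,0,0,0,0,0]]]}}

```text
t: 15.1
ee_pos: [539.1, 13.6, 270.6]
orientation: [0.649, -3.073, -0.0]
ft_force: [0.5, 0.5, -1.8]
width: 43.2
grasp_force: 30.0
```

```bash
python3 - <<'E'
from h import *
b=snap('wrist','w11');o=readout.get_obs();M=R.from_rotvec(o['orientation']).as_matrix();print(o['ee_pos'],o['ft_force'],o['width'],np.degrees(np.arctan2(M[1,0],M[0,0])),M[:,2])
C=load('w11');print(proj(C,[[512.75,.2,66],[512.75,.2,36],M@[28.4,-.8,172]+o['ee_pos']]).round(1))
g=cv2.cvtColor(b,cv2.COLOR_BGR2GRAY)
for y in range(146,224,3): print(y,''.join('%x'%(g[y,x]//16) for x in range(232,330,1)))
E
```

```text
[539.3148222   13.47032727 270.92679903] [-0.78769294 -0.19247518 -0.92765173] 42.71641337427249 -156.1417854517618 [ 4.33893777e-04  1.06201744e-04 -9.99999900e-01]
[[278.8 171. ]
 [278.9 166.4]
 [279.3 178.8]]
146 99999899644444444444444444444444437effeeeeeeeeeeeeeeeeeeeeeefeeeeeffc51245555555555555547999999888
149 44434444444444444444444444444444687eb6777efffeeeffffffeeeeeeeeeeeeeeeffb41245555555555555458999999
152 44444443222244444444444444444777777777532343433223344458cffeefeeeeeeeeeefe811345555555555554558999
155 444445555532212444444444447777777753124565555556655555555447dffeeeeeeeeeeefff802355555555555555568
158 4555555555555321124444477777777655555555676555466554445555555444aefeeeeeeeeeeffc434455555555555555
161 55555555555555554445777777775445555555658a74444449baa99aa9754555544bfffeeeeeeeeeffc401255555555555
164 76555555555554436777777777765455555458aaaaaa7455449aaaaaaaaa9535555549efeeeeeeeeeeff94555555555555
167 55445555554335dfffb677777545555455448aa9aaa744554549aaaaaaabb8328645543efeeeeeefd74455555555565555
170 24555454203dfeeeeefb77754555564355579aaaab744555449baaaaaabb
[... 1089 characters left out ...]
99999999645422222223455449b74555555555555538866766653799999989899999989999abbbcccc
206 bbbbbbb965566899999999999a5134444324555545566544555555545898412344565489999999899888889abbbbbbbbbb
209 aaaaabbbbcca76666899999999754444445555555555567654554689999974444456668999999888889bccbbaaaaaaabbb
212 bbbbbbaaaaabbbca756666789997444444444545555555454569999999998534444578988888889bbbbbbbbbbcbbbbbbbb
215 bbbbbbbbbaaaaaaaabbbcb866643444444443885455554468999999989963444445678899bbccccccccbbbbbbbbbbbbbcc
218 bbbbbbbbbbbbbbbaaaaaaabbbc84444444444367765457777777777788534444444688abbbbbbbbbbbbccccccccbbbbbbb
221 aaaaabbbbbbbbbbbbbaaaaabbbb7344444444445abccbbbbbbbbbc987544444444443acbbbaabbbbbbbbbbbbbbcccccccc
```

```bash
python3 - <<'E'
from h import *
b=cv2.imread('pics/w10.png');m=cv2.cvtColor(b,cv2.COLOR_BGR2HSV)[:,:,1]<75
L=[];Rr=[];il=[];ir=[]
for y in range(162,193,2):
    x=np.flatnonzero(m[y,240:322])+240; c=np.flatnonzero(np.diff(x)>4)
    print(y,x[0],x[c[0]],x[c[-1]+1],x[-1],(x[0]+x[-1])/2,(x[c[0]]+x[c[-1]+1])/2)
x=[np.flatnonzero(m[140:175,c])+140 for c in range(272,290,4)];print([(v[0],v[-1]) for v in x])
o,i=ringfit('w10')[2:]
for p in (o,i):
    p=p[p[:,1]<194].astype('f'); print(cv2.fitEllipse(p))
d=np.load('pics/w10.npz');M=R.from_rotvec(d['ori']).as_matrix();C=load('w10');th=np.linspace(0,6.28,100)
for c in ((28.4,0),(26,0),(28,-.8)):
  for r,z in ((22,172),(17.5,172),(17.5,176)): print(c,r,z,cv2.fitEllipse(proj(C,np.c_[c[0]+r*np.cos(th),c[1]+r*np.sin(th),0*th+z]@M.T+d['pos']).astype('f')))
C=load('w11');d=np.load('pics/w11.npz');print('stub px->world z66',onz(C,[(280.7,171.6),(278.8,171)],66),d['pos'])
E
```

```text
162 261 266 293 299 280.0 279.5
164 259 264 295 300 279.5 279.5
166 258 263 297 301 279.5 280.0
168 257 261 298 302 279.5 279.5
170 256 261 299 303 279.5 280.0
172 256 259 300 304 280.0 279.5
174 255 259 300 304 279.5 279.5
176 255 259 300 304 279.5 279.5
178 254 259 300 304 279.0 279.5
180 255 259 300 304 279.5 279.5
182 255 260 300 305 280.0 280.0
184 255 260 299 304 279.5 279.5
186 256 261 298 304 280.0 279.5
188 257 262 297 303 280.0 279.5
190 258 263 296 301 279.5 279.5
192 260 265 294 300 280.0 279.5
[(np.int64(154), np.int64(159)), (np.int64(153), np.int64(158)), (np.int64(153), np.int64(157)), (np.int64(154), np.int64(158)), (np.int64(154), np.int64(159))]
((279.6169128417969, 177.80003356933594), (49.82903289794922, 50.41795349121094), 111.17101287841797)
((279.625244140625, 177.46621704101562), (39.66230010986328, 40.97653579711914), 87.35717010498047)
(28.4, 0) 22 172 ((280.51263427734375, 177.9155731201172), (49.78828430175781, 50.450653076171875), 89.01103973388672)
(28.4, 0) 17.5 172 ((280.5118103027344, 178.13731384277344), (39.595767974853516, 40.126861572265625), 89.
[... 297 characters left out ...]
29785156), (39.38711166381836, 40.02094650268555), 89.19738006591797)
(26, 0) 17.5 176 ((280.5068664550781, 179.9600830078125), (38.84606170654297, 39.43682098388672), 89.1557388305664)
(28, -0.8) 22 172 ((279.5955810546875, 178.369140625), (49.744224548339844, 50.428062438964844), 90.89606475830078)
(28, -0.8) 17.5 172 ((279.594970703125, 178.59056091308594), (39.560733795166016, 40.10890579223633), 90.89036560058594)
(28, -0.8) 17.5 176 ((279.60284423828125, 177.73446655273438), (39.014801025390625, 39.522216796875), 90.92506408691406)
stub px->world z66 [[5.12502331e+02 2.15393103e+00 6.60000000e+01]
 [5.12712356e+02 2.17076501e-01 6.60000000e+01]] [539.1334601   13.62848462 270.6316188 ]
```

Call:
{"fn": "servo_tool", "kwargs": {"plan": [[[1,-0.012,0.008,-0.2,0,0,0],[1,0,0,-0.2,0,0,0],[1,0,0,-0.15,0,0,0],[1,0,0,0,0,0,0],[1,0,0,0,0,0,0]]]}}

```text
t: 15.57
ee_pos: [538.3, 13.0, 247.8]
orientation: [0.648, -3.073, -0.0]
ft_force: [-0.3, -0.2, -0.7]
width: 42.8
grasp_force: 30.0
```

```bash
python3 - <<'E'
from h import *
b=snap('wrist','w12');o=readout.get_obs();M=R.from_rotvec(o['orientation']).as_matrix();print(o['ee_pos'],o['ft_force'],o['width'])
g=cv2.cvtColor(b,cv2.COLOR_BGR2GRAY)
for y in range(150,210,2): print(y,''.join('%x'%(g[y,x]//16) for x in range(250,310,1)))
E
```

```text
[538.59090078  12.9749123  248.25457945] [ 1.05520368 -0.03283151 -2.22772073] 43.065343509787304
150 444444444444444677776efeeeeeeeeeeeeeeffeeefeeeeeeeffd6113555
152 4444444444444687777777effffedabdffffffffffeeeeeefeeeefd61135
154 444444444446777777776434544445544444456bfffeefffeeeeeeffb411
156 4444444446777778634555655555576555555554446cfffeeeeeeeeeffd5
158 4444444677778654555555665554444445556655555444bffeeeeeeeeeff
160 444446777786555665555446777777888963357555555444bffeeeeeeeff
162 44467777864455555446677775677888888964446655555544befeeeefee
164 467777777555555545666666689aa99999999a74488435555659effffeee
166 7777777655577545666657aaaaaaaaaaaaaaaa634487325665439ffeeeee
168 777777654555425655579aaaaa9aaaaaaaaaaaab74442146555549efeeee
170 7777754555542465448aaaaaaaaaaaaaaaaaaaabb7444228b745549eeeee
172 777786555674255458aaaaaaaaaaaaaaaaaaaaabb8444226eb76546efeee
174 b67775555554355569aaaaaaaaaaaaaaaaaaaaaab8444237dc64553efeee
176 fa5665555566346569aaaaaaaaaaaaaaaaaaaaabb7444348ee84554beeff
178 eefb54556566666449aaaaaaaaaaaaaaaaaaaaaaab74457cffa45548efea
180 eeefd7455467665557aaaaa
[... 247 characters left out ...]
55467777777777778888899643337beffeefc5455547899999
190 433effa421453247777777777888888556acffffeeefe945555478998999
192 54449effc4122222367777776efffffffeeeeeeeefe81455554899999999
194 5554449effa212222135effa5dfeeeeeeeefeeefe7245555468999999999
196 555555449effc512224befefeeeeeeeeeeeeeefe94456546899989999999
198 55555555449ffb32220effeeeeeeeeeeeeeffc9996455569999999999999
200 555555554544851221affeeeeeeeeeeeeffb789998545555899999999999
202 555555555542122213efeeeeeeeeeeefe832225999755566426999999999
204 455555554322222217efeeeeeeeeffe84554222259722216654589999989
206 3345555532344444526efeeeeeffc6445555543223223444486489999898
208 996344553444444455447effffc644555555555424313444566689999988
```

```bash
python3 - <<'E'
from h import *
C=load('w12');d=np.load('pics/w12.npz');M=R.from_rotvec(d['ori']).as_matrix();p=d['pos']
s=onz(C,[(279.1,175.7)],66)[0];r=M@[28.3,-.8,174]+p;print(s,r,s-r)
th=np.linspace(0,6.28,100)
for D,z in ((23,66),(30,62)): print(cv2.fitEllipse(proj(C,np.c_[s[0]+D/2*np.cos(th),s[1]+D/2*np.sin(th),0*th+z]).astype('f')))
E
```

```text
[5.11942393e+02 1.18216528e-01 6.60000000e+01] [512.47817872   0.85388249  73.87231587] [-0.5357856  -0.73566597 -7.87231587]
((279.1000671386719, 175.54661560058594), (25.187259674072266, 25.452468872070312), 92.14485168457031)
((279.1122131347656, 174.66036987304688), (32.41634750366211, 32.73125457763672), 92.28620910644531)
```

Call:
{"fn": "servo_tool", "kwargs": {"plan": [[[1,-0.013,-0.018,-0.05,0,0,0],[1,0,0,-0.1,0,0,0],[1,0,0,-0.1,0,0,0],[1,0,0,0,0,0,0],[1,0,0,0,0,0,0]]]}}

```text
t: 16.03
ee_pos: [537.9, 12.3, 238.2]
orientation: [0.648, -3.073, -0.0]
ft_force: [-0.1, 0.1, -2.2]
width: 43.2
grasp_force: 30.0
```

Call:
{"fn": "servo_tool", "kwargs": {"plan": [[[1,0,0,-0.1,0,0,0],[1,0,0,-0.1,0,0,0],[1,0,0,-0.1,0,0,0],[1,0,0,-0.05,0,0,0],[1,0,0,0,0,0,0]]]}}

```text
t: 16.45
ee_pos: [537.8, 12.3, 223.8]
orientation: [0.648, -3.073, -0.0]
ft_force: [-0.7, 0.2, -1.3]
width: 43.1
grasp_force: 30.0
```

```bash
python3 - <<'E'
from h import *
b=snap('wrist','w13');o=readout.get_obs();M=R.from_rotvec(o['orientation']).as_matrix();print(o['ee_pos'],o['ft_force'],o['moment'],o['width'],M[:,2])
g=cv2.cvtColor(b,cv2.COLOR_BGR2GRAY)
for y in range(150,216,2): print(y,''.join('%x'%(g[y,x]//16) for x in range(245,315,1)))
E
```

```text
[537.92138941  12.32411561 224.09617165] [ 0.22430396  0.33838735 -2.19977388] [ 0.11038623 -0.22256884  0.01197083] 43.30375185797671 [-8.12044206e-04  2.01206155e-05 -9.99999670e-01]
150 444444444444444444444457777777766788efffeeeeeefffeeefffff8112355555555
152 4444444444444444444456766777788875456788fffffffeeefffeeeffe61223555555
154 4444444444444444434efbeffd634555555555554456bfffffeeeeefffffd611245555
156 444444444444444446788744445765555555555555654446cfffeeffeeeeffd6122455
158 444444444444445788654455555655555555555566555555454bfffeeeeeeeffc41235
160 44444444444457886555676553244443444454433444555555544bffffeeeeeeffd612
162 4444444444577864554222223445555434344479bb7454345555544bffeeeeeeeeffb3
164 44444444477786422222233454433467777887775469a653245555459efeeeeeefefff
166 2444444787776422222234544667777777888888889756642237976449efeefeffffef
168 444447777786422222234446665467777778888999999a8653226655549effffffeeee
170 445777777765322222234666666688aaaaaaaaaaa9999aaa962236655549efffeeeeee
172 477777777763222222456666579baaaaaaaaaaaaaaaaaaaaa95126655546efeeeeeeee
174 c7777777774
[... 859 characters left out ...]
f8365449b9999999999999999
198 2222222577777777775222216777777778898777777777645656999999999999999999
200 2222222225777777ff812215666666eb66677777777777a74555599999999999999999
202 32245322222478753222223efffffffffffffb66777776885556532699999999999999
204 55555532222244222222224efeeeeeeeeeeeefffffb678962222455458999999999999
206 55555555555543234444320befeeeeeeeeefeeeeffea99a61244448648999999999999
208 55555555555553244444356efeeeeeeeeeeeeeffb42599a61344456668999999999999
210 3445555555555554444437efeeeeeeeeeeefffc52232259a7444446789999999999999
212 96344555555555444444438efeeeeeeeeffe8445543232244444455799999999999999
214 9999a6455555544444444438fffeeeeffe844555555432344444456779999999999898
```

```bash
python3 - <<'E'
from h import *
C=load('w13');d=np.load('pics/w13.npz');M=R.from_rotvec(d['ori']).as_matrix();p=d['pos']
r=M@[28.3,-.8,174]+p;th=np.linspace(0,6.28,100);print(r)
for n,c in (('w12 est',(511.94,.12)),('ring',r)):
  for D,z in ((23,66),(30,62)): 
    q=proj(C,np.c_[c[0]+D/2*np.cos(th),c[1]+D/2*np.sin(th),0*th+z]);print(n,D,q.min(0)-[245,0],q.max(0)-[245,0])
# ring outer edge rows on the right and left
for c in ((28.3,-.8),): 
  q=proj(C,np.c_[c[0]+22*np.cos(th),c[1]+22*np.sin(th),0*th+172]@M.T+p);print('ring out',q.min(0)-[245,0],q.max(0)-[245,0])
b=cv2.imread('pics/w13.png');print(cv2.cvtColor(b,cv2.COLOR_BGR2HSV)[182,245:315,1].tolist())
E
```

```text
[5.11972056e+02 1.47465077e-01 4.98119102e+01]
w12 est 23 [ 20.64645556 167.96824162] [ 48.46563765 195.33950037]
w12 est 30 [ 16.7001618  162.98709201] [ 52.42830553 198.17449275]
ring 23 [ 20.6619089  168.01763233] [ 48.4798004  195.38632842]
ring 30 [ 16.71555771 163.03614136] [ 52.44206942 198.22029812]
ring out [  9.37678653 153.14109089] [ 59.80815062 202.90782386]
[23, 8, 49, 47, 45, 48, 44, 46, 46, 44, 41, 18, 33, 24, 19, 39, 42, 40, 36, 40, 37, 42, 40, 39, 42, 43, 39, 40, 39, 41, 39, 38, 38, 43, 45, 41, 41, 43, 41, 43, 40, 42, 43, 41, 39, 41, 40, 41, 43, 42, 42, 40, 39, 49, 48, 25, 32, 21, 19, 21, 45, 24, 26, 30, 29, 28, 27, 26, 50, 36]
```

Call:
{"fn": "servo_tool", "kwargs": {"plan": [[[1,0,0,-0.045,0,0,0],[1,0,0,0,0,0,0],[1,0,0,0,0,0,0],[1,0,0,0,0,0,0],[1,0,0,0,0,0,0]]]}}

```text
t: 16.92
ee_pos: [538.2, 12.3, 222.8]
orientation: [-0.648, 3.074, -0.0]
ft_force: [0.8, -0.0, -1.9]
width: 42.9
grasp_force: 30.0
```

```bash
python3 - <<'E'
from h import *
b=snap('wrist','w14')
for _ in range(4):
    o=readout.get_obs();M=R.from_rotvec(o['orientation']).as_matrix();print(o['t'],o['ee_pos'],M@[28.3,-.8,174]+o['ee_pos'],o['ft_force'],o['width'],M[:,2]); vision.get_image('top')
m=cv2.cvtColor(b,cv2.COLOR_BGR2HSV)[:,:,1]<75
for x in (242,316): v=np.flatnonzero(m[215:240,x])+215; print('guard edge',x,v.min())
x=np.flatnonzero(m[232,200:362])+200;print(x.min(),x.max())
E
```

```text
16.9667 [538.17918667  12.3104801  222.82624161] [5.12652979e+02 1.56993529e-01 4.88198179e+01] [ 0.55218387 -0.95696609 -1.1562317 ] 43.1513190258831 [ 2.48996348e-04  5.13282883e-06 -9.99999969e-01]
17.0167 [538.15398552  12.2969247  222.79651249] [5.12613099e+02 1.42521864e-01 4.87923067e+01] [-0.09404852  0.38595099 -1.80141709] 43.21088255017349 [ 1.66602322e-04 -4.26443144e-06 -9.99999986e-01]
17.0667 [538.16276155  12.31028084 222.80380526] [5.12625069e+02 1.55355837e-01 4.87991672e+01] [-0.70135467 -0.04697765 -1.73678111] 43.1863179798904 [ 1.82385996e-04 -1.85929156e-06 -9.99999983e-01]
17.1167 [538.13376133  12.32483445 222.77234912] [5.12581549e+02 1.77511582e-01 4.87693119e+01] [-1.16775318  0.29699994 -1.61420431] 43.054737005149995 [ 1.03660730e-04  3.18978337e-05 -9.99999994e-01]
guard edge 242 215
guard edge 316 215
238 323
```

Call:
{"fn": "servo_tool", "kwargs": {"plan": [[[1,-0.01,0,-0.02,0,0,0],[1,0,0,0,0,0,0],[1,0,0,0,0,0,0],[1,0,0,0,0,0,0],[1,0,0,0,0,0,0]]]}}

```text
t: 17.58
ee_pos: [537.7, 12.3, 221.9]
orientation: [0.648, -3.074, -0.0]
ft_force: [-1.1, -0.1, -1.9]
width: 43.0
grasp_force: 30.0
```

```bash
python3 - <<'E'
from h import *
b=snap('wrist','w15');o=readout.get_obs();M=R.from_rotvec(o['orientation']).as_matrix();r=M@[28.3,-.8,174]+o['ee_pos'];print(o['t'],o['ee_pos'],r,o['ft_force'],o['width'],o['grasp_force'])
g=cv2.cvtColor(b,cv2.COLOR_BGR2GRAY);C=load('w15');th=np.linspace(0,6.28,100)
for D,z in ((23,66),(30,62)): 
    q=proj(C,np.c_[r[0]+D/2*np.cos(th),r[1]+D/2*np.sin(th),0*th+z]);print(D,q.min(0)-[245,0],q.max(0)-[245,0])
for y in range(160,204,3): print(y,''.join('%x'%(g[y,x]//16) for x in range(245,315,1)))
E
```

```text
17.6333 [537.74580532  12.29252104 221.9245647 ] [5.12180703e+02 1.37818517e-01 4.79239361e+01] [-0.5896122   0.21317115 -2.13239779] 42.9623143831627 29.996235072612762
23 [ 20.52362422 168.46036869] [ 48.55074048 196.01445952]
30 [ 16.55271034 163.43128917] [ 52.54395929 198.85079575]
160 44444444444457886555325422344444444443433444555555544bffeffeeeeeffd612
163 444444444478774222222234455544334433334459ca533245555543efeeeeeeeefffd
166 2444444787785222222224544677777777788888889656973236776549efeefeeffffe
169 4445777778742222222444666656666789988889999999a896325555543efffffeeeee
172 478777777852222222456666669aaaaaaaaaaaaaaaaaaaaab95215675546efeeeeeeee
175 677777778632222222565569aaaaaaaaaaaaaaaaaaaaaaaaaab842555554bffeeeeeef
178 fb677777752222233554569aaaaaaaaaaaaaaaaaaaaaabbbbbba527766549efeeffeee
181 efc7777776322223455559aaaaaaaaaaaaaaaaaaaaabbbabbbbc75445544bfffeeeffd
184 fb67777778412222566658aaaaaaaaaaaaaaaaabaaaabaaaabba76555546efeeffea89
187 77777777777631221356559baaaaaaaaaaaabbaabbaaaaabbba84455545efffea89999
190 8777777777786456422366669baaaaaaaaaaaabbaaaaaaabba6455544bffd988999999
193 2477777777777763222224777778abbaabbbbaaaaaaaaba53455544cfb889889999999
196 2212478777777777763222225654478899999999aaadff8455449ca999999998989999
199 2222222477777777774122226777777777777777777777755554899999999999999999
202 22222222223777643222223effffffffffffb667777777775555532699999999999999
```

The ring is level with the groove (z about 48 mm) and centred to within about 1 mm. The wrist carries only the pliers' weight, and they are fully squeezed. Handing in.

```bash
python3 -c "
from workcell import close_job
print(close_job())"
```

```text
the job is handed in; nothing more can be done
None
```

The plate is seated in the pocket and released, and the squeezed pliers hold the spread ring centred on the stub at groove height (measured 47.9 mm, target 48 mm); handed in at about 17.6 s, verdict not shown.

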